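Fetch the bur case from behind the bottles

ROBOT

A 6-joint arm with a two-finger parallel gripper is mounted at the origin on the work surface. World frame = base frame: x ahead of the robot, y to its left, z up, the work surface at z = 0. Lengths are in m, angles in degrees, forces in N, time in s.
With the tool pointing down it reaches from about 0.375 to 0.825 m from the base axis. Payload 5.5 kg.
Tool frame: the origin (TCP) lies at the very end of the fingers, on their centre line; the grasp point (between the pads) lies 19 mm behind it; z points along the fingers, y is the line along which they close (so a half turn about z gives the same grasp; the last joint's range is limited). The gripper opens to 85 mm and grips with 20 to 120 N. Pads are 22 mm wide; open, the fingers measure 114 mm over their backs; the gripper's body (76 mm by 85 mm) begins 54 mm behind the grasp point. The pads swing forward as they close: fully open they stand 13 mm farther back than shut.
Start: joints at [-71.104, 17.962, -2.699, 69.339, 0, 90], TCP at [0.194, -0.568, 0.207] pointing down, gripper open.
Joint ranges: [-152.73, 152.73], [-39.44, 99.34], [-58.76, 71.6], [-118.89, 123.64], [-81.53, 83.1], [-180, 180]. Speed limits (degrees/s): [136.94, 136.94, 172.46, 180, 180, 180].

INTERFACE

Orientations are given as a 3x3 rotation matrix whose columns are the frame's x, y, z axes.
In Python, from station import ctrl, viewer, job, nets gives the robot as it stands.
- The arm moves only by the tool step_arm, never from a script. Its argument "plan" is a list that holds one entry, the list of rows, each a list of 5 numbers: the opening, from -1 (shut) to 1 (fully open), then the shift along the world's x, y, z each as a share of 3 cm, from -1 to 1, then the turn about the world's z as a share of 0.1 rad, from -1 to 1. A call has 1 to 20 rows; each row shifts and turns the commanded pose from where the row before left it; what a row does not reach is not made up. A row lasts 1/10 s, in which the tool goes at most 50 mm and 8.59 degrees, less where a joint would pass 70% of its speed; a pose out of reach is approached as far as the arm can. A call with a number of a shift or a turn outside -1 to 1 is refused whole. A call with a gripper value outside its range is refused whole. The fingers move at their own pace and stop on an object; the grip force is fixed at half the most. Time passes only in rows, so rows that do not move let the fingers close. It gives the time, the measured TCP pose, the force, the opening and the grip force at its end, in the units of the state.
- ctrl.get_state(): the state, without advancing time (a new reading comes with each control period).
- viewer.camera(name): name is "scene" or "side" or "wrist"; returns a dict with "pixels" (420x560x3 uint8, red, green, blue), "depth" (420x560 float32, m along the optical axis (not along the pixel's ray), 0 where there is no reading), "fx", "fy", "cx", "cy" (pixels), "extrinsics" (4x4, takes a point from camera to world coordinates); the wrist camera has in their place "T_tool_cam" (4x4, takes a point from camera to tool coordinates, whose origin is the TCP and whose axes are the flange's). Camera axes: x right, y up, looking along -z (the intrinsics and any distortion apply to the point x, -y, -z); pixel columns grow to the right and rows downward; lengths in m; the calibration is good to about 2 mm. A picture is of the moment at which its call begins: read the wrist's pose just before it.
- job.job_done(): hands the job in; it is judged then, once.
Trained networks look in a picture, given as the dict that the camera call returned (one of the last four; its "shot" number tells which), for a name from the list of things; names that differ only in an ending like _2 or _b are one class to them, and where a whole thing is asked for, a point or a joint stands for the part that bears it (a point fixed in the world has none). Each returns a list of dicts, best first, with "p" (0 to 1); they miss things now and then, are a little off and sometimes report something else, mostly with a low value. They report only what shows in the picture. A call takes as long as a camera call.
- nets.cut_out(picture, label): "pixels" (420x560 bool, what is visible of it) and "bbox" ([left, top, right, bottom] in pixels, round what is visible of it).
- nets.tip_of(picture, label): "centre" ([column, row] in pixels: a listed point, or the origin of a listed thing).
The state is a dict: "time_s": time; "qpos": joint angles; "dq": joint speeds; "joint_torque": joint torques, N m; "ee_pos": TCP position; "tool_rot": TCP orientation; "force": force on the tool from outside, world axes, zero at the start; "ft_torque": the same for the moment, N m; "grip_width": finger opening in m; "gripper_force": force on a finger pad.
Only numpy, scipy, OpenCV 4.12 (cv2) and the standard library are available. Lean on these libraries where they do the work, as an engineer would, in place of code of your own. Each camera call takes 0.05 s, during which the arm holds its last target. There are 200 camera calls.

TASK

Clear the blue, red and green capped bottles out of the white caddy so that all three stand together on the steel side tray, then take the yellow bur case from behind them and set it down flat on the green mat, centred on the white strip and lengthwise along it. Only then put every bottle back in the caddy, upright, on the very disc where that bottle stood at the start. Do not tip a bottle over, and leave the amber jar and the white dish where they are.

Things in the scene. Friction and masses are not known exactly. Their poses are not given: they have to be found in the camera images.
- blue_bottle_mid (a point): white screw-cap bottle with a blue cap and blue band, a plain upright cylinder 42 mm across and 95 mm tall, rigid, about 0.12 kg, free to lift; this point is its centre, 47.5 mm above its underside; z up when it stands upright. At the start it stands on the caddy's floor on one of the three grey discs in the front row
- red_bottle_mid (a point): white screw-cap bottle with a red cap and red band, a plain upright cylinder 42 mm across and 95 mm tall, rigid, about 0.12 kg, free to lift; this point is its centre, 47.5 mm above its underside; z up when it stands upright. At the start it stands on the caddy's floor on one of the three grey discs in the front row
- green_bottle_mid (a point): white screw-cap bottle with a green cap and green band, a plain upright cylinder 42 mm across and 95 mm tall, rigid, about 0.12 kg, free to lift; this point is its centre, 47.5 mm above its underside; z up when it stands upright. At the start it stands on the caddy's floor on one of the three grey discs in the front row
- case_mid (a point): the bur case: a closed yellow box with a grey seam, 28 mm thick (its x), 140 mm long (its y), 40 mm tall (z), about 0.15 kg; this point is its centre, 20 mm above its underside. At the start it stands on the caddy's floor lengthwise (its y along the caddy's y) 8 mm behind the row of bottles, which cover its whole length, with 53 mm free between it and the caddy's back wall
- caddy: white stock caddy, fixed, an open tray 170 mm deep (x) by 190 mm wide (y); origin at the centre of its underside, x towards its back. Floor 4 mm thick; walls 5 mm thick: front (-x) 18 mm, sides 34 mm, back 45 mm high. The three bottles stand in a row 54 mm apart at x = -30 mm, y = -54, 0 and 54 mm, so 12 mm apart, in any order; the case at x = 13 mm, y = 0 and the jar at x = 58 mm, y = 64 mm, about
- tray: empty steel side tray, fixed, 160 mm (x) by 220 mm (y) with a 4 mm floor and a rim 4 mm thick and 12 mm high; origin at the centre of its underside. Has room for the three bottles side by side along its y, 64 mm apart
- mat: green glass prep mat, fixed, 170 mm (x) by 200 mm (y) and 4 mm thick, with a white strip 36 mm wide and 150 mm long along its y through its centre; origin at the centre of its underside
- jar_mid (a point): bystander: small amber jar with a black lid, 36 mm across and 42 mm tall, loose, standing in the caddy's back corner behind the case; this point is its centre
- dish: bystander: small white ceramic dish, 40 mm across and 20 mm tall, loose, standing near a corner of the green mat at about x = 60 mm, y = 70 mm of the mat; origin at the centre of its underside

How it is judged:
By the outcome, as a careful person would: the job done as asked, in the order asked, and still so for the second after the job is handed in, with the robot touching nothing.
It also fails if it takes over 144 s, if anything falls off the work surface, if the arm or the gripper's body presses on something with over 40 N, if the wrist force passes 120 N, or if a joint passes its speed limit or range.

## Working session

There is one attempt and no reset: what is moved stays moved. The work goes in short steps, Python scripts to look and compute and a tool call to move; the robot and the scene stay as the last step left them, time stands still between calls to the robot, and variables do not carry over. Pictures are saved under pics/ and viewed, at most 14 in all, crops included, and the job is handed in when it is done.

Besides the shell and the picture viewer there is one more tool, called after "Emit:" as a command line: name --argument value ..., lists and objects as JSON in quotes. step_arm: Moves the arm, as the interface text tells. Shift numbers are shares of 3 cm and turn numbers shares of 0.1 rad, none past 1 either way. Its arguments: {"type":"object","properties":{"plan":{"type":"array","items":{"type":"array","items":{"type":"array","items":{"type":"number","minimum":-1,"maximum":1}}}}},"required":["plan"]}

```bash
ls; mkdir -p pics
cat > h.py <<'E'
import numpy as np, cv2
from station import ctrl, viewer, job, nets
def save(c,n): cv2.imwrite(f'pics/{n}.png',c['pixels'][:,:,::-1])
def world(c,T=None):
    T=np.array(c['extrinsics']) if T is None else T
    d=c['depth']; v,u=np.mgrid[:d.shape[0],:d.shape[1]]
    p=np.stack([(u-c['cx'])/c['fx']*d,-(v-c['cy'])/c['fy']*d,-d],-1)
    w=p@T[:3,:3].T+T[:3,3]; w[d<=0]=np.nan; return w
def wristT(c,s):
    T=np.eye(4);T[:3,:3]=np.array(s['tool_rot']);T[:3,3]=s['ee_pos'];return T@np.array(c['T_tool_cam'])
E
python3 - <<'E'
from h import *
s=ctrl.get_state();print({k:np.round(v,3).tolist() for k,v in s.items()})
for n in ['scene','side']:
    c=viewer.camera(n);save(c,n+'0');w=world(c)
    print(n,[k for k in c if k!='pixels' and k!='depth'],np.round(c['extrinsics'],3).tolist())
    for l in ['blue_bottle_mid','red_bottle_mid','green_bottle_mid','case_mid','caddy','tray','mat','jar_mid','dish']:
        r=nets.cut_out(c,l)
        if r:
            m=np.array(r[0]['pixels'],bool);q=w[m];q=q[~np.isnan(q[:,0])]
            print(l,round(r[0]['p'],2),r[0]['bbox'],m.sum(),np.round(np.percentile(q,[2,50,98],axis=0),3).tolist())
E
```

```text
pics
{'time_s': 0.0, 'qpos': [-71.103, 18.004, -2.755, 69.342, 0.001, 90.0], 'dq': [-0.011, 0.012, 0.035, -0.078, -0.006, -0.163], 'joint_torque': [-0.001, -53.959, 33.975, 0.019, 0.0, -0.0], 'ee_pos': [0.194, -0.567, 0.206], 'tool_rot': [[0.946, 0.324, -0.001], [0.324, -0.946, 0.002], [0.0, -0.002, -1.0]], 'force': [0.282, -0.338, -0.497], 'ft_torque': [-0.0, 0.032, -0.027], 'gripper_force': 0.0, 'grip_width': 0.085}
scene ['fx', 'fy', 'cx', 'cy', 'extrinsics', 'shot'] [[0.764, -0.502, 0.406, 1.002], [0.645, 0.585, -0.491, -0.543], [0.009, 0.637, 0.771, 0.872], [0.0, 0.0, 0.0, 1.0]]
blue_bottle_mid 0.85 [304.0, 164.5, 325.4, 201.7] 569 [[0.572, 0.024, -0.0], [0.611, 0.054, 0.077], [0.63, 0.155, 0.099]]
red_bottle_mid 0.86 [275.3, 192.9, 291.6, 231.0] 668 [[0.579, -0.063, 0.003], [0.607, -0.053, 0.068], [0.619, -0.025, 0.1]]
green_bottle_mid 0.65 [291.9, 178.5, 309.6, 216.2] 550 [[0.585, -0.009, 0.012], [0.61, 0.002, 0.079], [0.621, 0.029, 0.1]]
case_mid 0.8 [289.1, 193.7, 336.1, 241.7] 948 [[0.63, -0.06, 0.006], [0.65, -0.002, 0.041], [0.659, 0.073, 0.045]]
caddy 0.64 [256.8, 174.9,
[... 1076 characters left out ...]
 0.101]]
case_mid 0.73 [239.6, 205.5, 257.4, 240.4] 378 [[0.629, -0.056, 0.003], [0.642, 0.051, 0.042], [0.67, 0.087, 0.046]]
caddy 0.6 [213.1, 198.8, 287.9, 257.0] 1871 [[0.544, -0.081, -0.001], [0.645, 0.036, 0.012], [0.713, 0.113, 0.043]]
tray 0.64 [239.3, 269.1, 327.6, 347.9] 4967 [[0.406, 0.186, -0.001], [0.483, 0.306, 0.003], [0.565, 0.408, 0.012]]
mat 0.86 [295.4, 164.2, 350.2, 192.9] 1476 [[0.39, -0.43, -0.003], [0.47, -0.328, 0.002], [0.56, -0.232, 0.006]]
jar_mid 0.54 [224.9, 226.5, 235.2, 241.8] 136 [[0.671, 0.045, 0.003], [0.682, 0.087, 0.041], [0.698, 0.097, 0.048]]
dish 0.59 [296.2, 180.2, 310.9, 188.8] 84 [[0.511, -0.276, 0.004], [0.527, -0.259, 0.018], [0.543, -0.233, 0.025]]
```

Run:
```python
from h import *
for n in ['scene','side']:
    c=viewer.camera(n);w=world(c)
    for l in ['blue_bottle_mid','red_bottle_mid','green_bottle_mid','case_mid','caddy','tray','mat','jar_mid']:
        r=nets.cut_out(c,l)
        m=np.array(r[0]['pixels'],bool);q=w[m];q=q[~np.isnan(q[:,0])]
        lo,hi={'b':(.092,.106),'r':(.092,.106),'g':(.092,.106),'j':(.04,.052),'t':(-.01,.02),'m':(-.01,.015)}.get(l[0],(.036,.052))
        q=q[(q[:,2]>lo)&(q[:,2]<hi)]
        # drop outliers
        md=np.median(q,0); q=q[np.linalg.norm(q-md,axis=1)<.16 if l in('tray','mat','caddy') else np.linalg.norm(q[:,:2]-md[:2],axis=1)<(.08 if l[0]=='c' else .03)]
        R=cv2.minAreaRect((q[:,:2]*1000).astype(np.float32))
        print(n,l,len(q),np.round(q.mean(0)*1000,1),np.round(R[0],1),np.round(R[1],1),round(R[2],1))
```

```text
scene blue_bottle_mid 198 [603.1  64.1  96.9] [602.5  65.3] [38.8 39.5] 73.4
scene red_bottle_mid 232 [600.2 -43.7  96.9] [600.  -42.7] [40.2 40.5] 34.6
scene green_bottle_mid 205 [602.3   9.7  97. ] [601.5  10.3] [38.9 38.7] 87.7
scene case_mid 632 [644.4   5.9  41.9] [643.    9.3] [140.6  30.3] 88.6
scene caddy 219 [713.    4.3  42.2] [712.7  10.3] [ 42.  188.2] 10.6
scene tray 3367 [485.4 288.3   2.7] [478.9 296.9] [236.7 176.3] 85.7
scene mat 6315 [ 480.  -344.6    2.4] [ 475.3 -336.2] [176.6 200.9] 8.7
scene jar_mid 151 [690.9  73.3  43.9] [693.3  73.4] [34.6 43.2] 80.0
side blue_bottle_mid 118 [600.5  73.1  97.1] [602.2  71. ] [35.1 41.9] 30.1
side red_bottle_mid 107 [596.6 -33.7  96.4] [596.3 -34.6] [38.3 39.6] 56.9
side green_bottle_mid 116 [597.7  19.7  96.9] [599.3  19.3] [42.7 43.7] 44.9
side case_mid 209 [642.7  37.3  42.1] [640.9  35.6] [148.6  25.6] 88.2
side caddy 152 [698.7  36.2  41.9] [684.4  52.6] [115.7 237.1] 36.0
side tray 4827 [483.8 301.3   3.8] [484.8 286.8] [245.4 165.2] 85.2
side mat 1471 [ 471.4 -328.8    2. ] [ 475.7 -338.7] [169.7 222.8] 8.4
side jar_mid 84 [687.4  80.8  44.2] [687.1  80.4] [34.  31.3] 38.5
```

View pics/scene0.png

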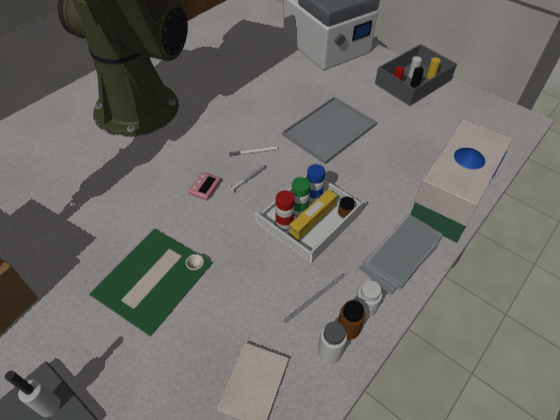

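Emit:
step_arm --plan '[[[1, 0.65, 0.95, 0.2, 0.6], [1, 0.65, 0.95, 0.2, 0.6], [1, 0.65, 0.95, 0.2, 0.6], [1, 0.65, 0.95, 0.2, 0.6], [1, 0.65, 0.95, 0.2, 0.6], [1, 0.65, 0.95, 0.2, 0.6], [1, 0.65, 0.95, 0.2, 0.6], [1, 0.65, 0.95, 0.2, 0.6], [1, 0.65, 0.95, 0.2, 0.6], [1, 0.65, 0.95, 0.2, 0.6], [1, 0.65, 0.95, 0.2, 0.6], [1, 0.65, 0.95, 0.2, 0.6], [1, 0.65, 0.95, 0.2, 0.6], [1, 0.65, 0.95, 0.2, 0.6], [1, 0.65, 0.95, 0.2, 0.6], [1, 0.65, 0.95, 0.2, 0.6], [1, 0.65, 0.95, 0.2, 0.6], [1, 0.65, 0.95, 0.2, 0.6], [1, 0.65, 0.95, 0.2, 0.6], [1, 0.65, 0.95, 0.2, 0.6]]]'

```text
time_s: 3.9
ee_pos: [0.585, 0.0037, 0.327]
tool_rot: [[0.038, 0.999, 0.0], [0.999, -0.038, -0.0], [-0.0, 0.0, -1.0]]
force: [0.8, -0.0, -0.2]
grip_width: 0.0856
gripper_force: 0.0
```

```bash
cat >> h.py <<'E'
def look(labels,bands,rad=.03,name=None):
    s=ctrl.get_state();c=viewer.camera('wrist');T=wristT(c,s);w=world(c,T)
    if name: save(c,name)
    print('tcp',np.round(s['ee_pos'],4),'yaw y',round(np.degrees(np.arctan2(s['tool_rot'][1][1],s['tool_rot'][0][1])),2),'t',round(s['time_s'],2),'w',s['grip_width'])
    for l,(lo,hi) in zip(labels,bands):
        r=nets.cut_out(c,l)
        if not r: print(l,'none');continue
        m=np.array(r[0]['pixels'],bool);q=w[m];q=q[~np.isnan(q[:,0])];q=q[(q[:,2]>lo)&(q[:,2]<hi)]
        if len(q)<9: print(l,'few');continue
        md=np.median(q,0);q=q[np.linalg.norm(q[:,:2]-md[:2],axis=1)<(rad if 'bottle' in l or 'jar' in l else .17)]
        R=cv2.minAreaRect((q[:,:2]*1000).astype(np.float32));e=cv2.minEnclosingCircle((q[:,:2]*1000).astype(np.float32))
        print(l,round(r[0]['p'],2),r[0]['bbox'],len(q),'mean',np.round(q.mean(0)*1000,1),'rect',np.round(R[0],1),np.round(R[1],1),round(R[2],1),'circ',np.round(e[0],1),round(e[1],1))
    return c,T,w
E
python3 - <<'E'
from h import *
c,T,w=look(['blue_bottle_mid','red_bottle_mid','green_bottle_mid','case_mid','jar_mid','caddy'],[(.09,.108)]*3+[(.036,.05)]*3,name='w1')
print(np.round(c['T_tool_cam'],3).tolist(),c['fx'],c['cx'],c['cy'])
E
```

```text
tcp [0.585  0.0037 0.327 ] yaw y -2.19 t 3.9 w 0.08558044466145008
blue_bottle_mid 0.96 [270.9, 97.4, 309.6, 134.1] 1091 mean [599.5  66.4  99.2] rect [599.5  65.9] [40.6 40.5] 44.9 circ [599.7  66. ] 20.8
red_bottle_mid 0.59 [271.9, 181.1, 305.3, 222.9] 875 mean [596.9 -40.   98.9] rect [597.2 -41.2] [40.  39.6] 88.5 circ [596.8 -41.4] 20.8
green_bottle_mid 0.93 [274.3, 138.5, 307.9, 179.2] 958 mean [598.2  13.6  99.1] rect [598.4  13.1] [39.4 40.3] 86.0 circ [598.1  12.5] 20.7
case_mid 0.58 [310.3, 103.8, 334.5, 203.5] 2244 mean [640.4  13.8  44.1] rect [640.4   9.9] [138.7  29.5] 88.5 circ [639.9   9.9] 70.4
jar_mid 0.9 [340.0, 87.9, 373.5, 117.1] 639 mean [686.3  75.5  45.9] rect [687.   75.5] [34.6 32.9] 0.2 circ [686.9  75.4] 17.6
caddy 0.82 [247.4, 79.8, 380.6, 218.0] 683 mean [707.9  14.   43.3] rect [642.5  11.2] [186.7 142.2] 89.3 circ [642.   12.3] 115.5
[[0.002, 0.95, 0.312, 0.08], [1.0, -0.002, -0.0, -0.0], [0.0, 0.312, -0.95, -0.167], [0.0, 0.0, 0.0, 1.0]] 338.95930456115116 278.7370964531638 210.04953037693622
```

View pics/w1.png

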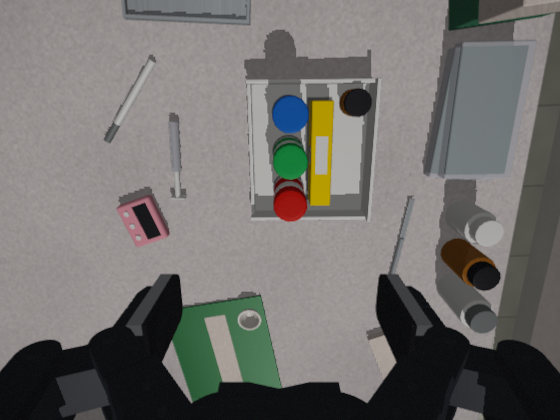

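Emit:
step_arm --plan '[[[1, 0.16, 0.69, -1, 0.05], [1, 0.16, 0.69, -1, 0.05], [1, 0.16, 0.69, -1, 0.04], [1, 0, 0, -1, 0], [1, 0, 0, -1, 0], [1, 0, 0, -1, 0], [1, 0, 0, -1, 0], [1, 0, 0, -1, 0], [1, 0, 0, -0.7, 0], [1, 0, 0, -0.53, 0], [1, 0, 0, 0, 0], [-1, 0, 0, 0, 0], [-1, 0, 0, 0, 0], [-1, 0, 0, 0, 0], [-1, 0, 0, 0, 0], [-1, 0, 0, 0, 0], [-1, 0, 0, 0, 0], [-1, 0, 0, 0, 0], [-1, 0, 0, 0, 0], [-1, 0, 0, 0, 0]]]'

```text
time_s: 6.25
ee_pos: [0.6, 0.0645, 0.0514]
tool_rot: [[0.027, 1.0, 0.003], [1.0, -0.027, 0.0], [0.0, 0.003, -1.0]]
force: [-0.1, 0.2, 6.6]
grip_width: 0.0404
gripper_force: 60.5
```

Emit:
step_arm --plan '[[[-1, 0, 0, 0.4, 0], [-1, 0, 0, 0.8, 0], [-1, 0, 0, 1, 0], [-1, 0, 0, 1, 0], [-1, 0, 0, 1, 0], [-1, -0.4, 0.3, 0.8, 0], [-1, -0.6, 0.6, 0.5, 0], [-1, -0.7, 0.6, 0, 0], [-1, -0.7, 0.6, 0, -0.2], [-1, -0.7, 0.6, 0, -0.3], [-1, -0.4, 0.3, 0, 0], [-1, 0, 0, 0, 0], [-1, 0, 0, 0, 0]]]'

```text
time_s: 7.55
ee_pos: [0.4942, 0.1543, 0.2152]
tool_rot: [[0.076, 0.997, 0.001], [0.997, -0.076, -0.0], [-0.0, 0.001, -1.0]]
force: [0.3, 0.0, -1.4]
grip_width: 0.0403
gripper_force: 61.0
```

Run:
```python
from h import *
c,T,w=look(['blue_bottle_mid','red_bottle_mid','green_bottle_mid','tray','caddy'],[(.09,.4)]+[(.09,.108)]*2+[(-.01,.02),(.036,.05)],name='w2')
r=nets.tip_of(c,'tray');print(r[:2])
```

```text
tcp [0.4942 0.1543 0.2152] yaw y -4.36 t 7.55 w 0.040347227239299295
blue_bottle_mid 0.98 [229.8, 193.0, 326.9, 340.3] 10969 mean [494.7 164.3 249.2] rect [494.1 157.6] [40.6 40.8] 81.5 circ [494.3 157.2] 20.9
red_bottle_mid few
green_bottle_mid 0.73 [354.0, 261.1, 411.5, 323.3] 494 mean [598.5  26.9  97.5] rect [599.2  25.4] [16.6 31. ] 73.9 circ [599.2  25.3] 15.9
tray 0.72 [172.7, 0.0, 339.4, 152.2] 23608 mean [479.7 259.3   4.8] rect [479.  254.8] [146.3 165.2] 85.7 circ [479.8 254.7] 105.9
caddy 0.8 [326.4, 201.4, 495.0, 354.7] 1186 mean [709.3  25.5  42.4] rect [659.1  18.5] [172.9 113.4] 89.8 circ [657.9  19.2] 101.6
[{'centre': [254.3, 39.7], 'p': 0.76}]
```

View pics/w2.png

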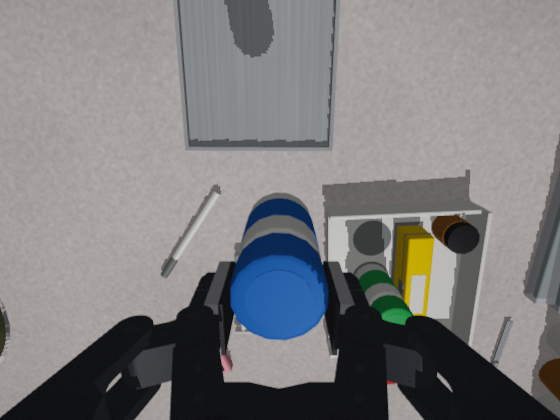

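Emit:
step_arm --plan '[[[-1, -0.03, 0.5, -0.2, 0], [-1, -0.03, 0.9, -0.3, 0], [-1, -0.03, 0.95, -0.3, 0], [-1, -0.03, 0.95, -0.4, 0], [-1, -0.03, 0.95, -0.4, 0], [-1, -0.03, 0.95, -0.4, 0], [-1, -0.03, 0.9, -0.4, 0], [-1, -0.03, 0.6, -0.4, 0], [-1, 0, 0, -0.7, 0], [-1, 0, 0, -0.7, 0], [-1, 0, 0, -0.5, 0], [-1, 0, 0, -0.3, 0], [-1, 0, 0, -0.2, 0], [-1, 0, 0, -0.1, 0], [-1, 0, 0, 0, 0], [-1, 0, 0, 0, 0], [-1, 0, 0, 0, 0]]]'

```text
time_s: 9.6
ee_pos: [0.487, 0.3557, 0.0565]
tool_rot: [[0.077, 0.997, 0.001], [0.997, -0.077, 0.001], [0.001, 0.001, -1.0]]
force: [-0.4, -1.0, -1.6]
grip_width: 0.04
gripper_force: 61.0
```

Emit:
step_arm --plan '[[[-1, 0, 0, -0.06, 0], [-1, 0, 0, -0.06, 0], [-1, 0, 0, 0, 0], [-1, 0, 0, 0, 0]]]'

```text
time_s: 10.0
ee_pos: [0.4864, 0.3554, 0.052]
tool_rot: [[0.077, 0.997, -0.0], [0.997, -0.077, -0.0], [-0.0, -0.0, -1.0]]
force: [0.8, -1.0, -1.0]
grip_width: 0.0401
gripper_force: 61.0
```

Emit:
step_arm --plan '[[[-1, 0, 0, -0.03, 0], [-1, 0, 0, 0, 0], [-1, 0, 0, 0, 0], [-1, 0, 0, -0.03, 0], [-1, 0, 0, 0, 0], [-1, 0, 0, 0, 0]]]'

```text
time_s: 10.6
ee_pos: [0.4867, 0.3557, 0.0514]
tool_rot: [[0.077, 0.997, 0.001], [0.997, -0.077, 0.001], [0.001, 0.001, -1.0]]
force: [-1.3, -1.3, 7.5]
grip_width: 0.0402
gripper_force: 62.1
```

Emit:
step_arm --plan '[[[1, 0, 0, 0, 0], [1, 0, 0, 0, 0], [1, 0, 0, 0, 0], [1, 0, 0, 0, 0], [1, 0, 0, 0.4, 0], [1, 0, 0, 1, 0], [1, 0, 0, 1, 0], [1, 0, 0, 1, 0], [1, 0, -0.4, 0.8, 0], [1, 0.3, -1, 0.3, 0.05], [1, 0.4, -1, 0, 0.05], [1, 0.4, -1, 0, 0.05], [1, 0.4, -1, 0, 0.05], [1, 0.4, -1, 0, 0.05], [1, 0.4, -1, 0, 0.05], [1, 0.4, -1, 0, 0.05], [1, 0.4, -1, 0, 0.05], [1, 0.3, -1, 0, 0.05], [1, 0.3, -1, 0, 0.05], [1, 0, 0, 0, 0]]]'

```text
time_s: 12.6
ee_pos: [0.5985, 0.0401, 0.1861]
tool_rot: [[0.031, 1.0, 0.001], [1.0, -0.031, -0.001], [-0.001, 0.001, -1.0]]
force: [-0.5, -0.0, -1.2]
grip_width: 0.0852
gripper_force: 0.0
```

Run:
```python
from h import *
c,T,w=look(['blue_bottle_mid','red_bottle_mid','green_bottle_mid','caddy'],[(.09,.4)]+[(.09,.108)]*2+[(.036,.05)])
c=viewer.camera('side');w=world(c)
r=nets.cut_out(c,'blue_bottle_mid')[0];q=w[np.array(r['pixels'],bool)];q=q[q[:,2]>.09];print(r['bbox'],np.round(q.mean(0),3))
```

```text
tcp [0.5985 0.0401 0.1861] yaw y -1.78 t 12.6 w 0.08523282710230684
blue_bottle_mid none
red_bottle_mid 0.71 [255.7, 256.7, 304.5, 315.9] 1705 mean [596.9 -38.4  98.6] rect [596.6 -40.6] [40.6 40.3] 43.7 circ [596.7 -41.1] 20.9
green_bottle_mid 0.91 [254.7, 189.6, 306.2, 263.0] 1942 mean [598.4  14.6  98.8] rect [598.7  12.7] [40.  41.1] 13.3 circ [598.6  12.8] 20.9
caddy 0.58 [220.8, 112.2, 412.1, 293.6] 1279 mean [709.9  31.6  43.2] rect [635.5  13.2] [184.  157.3] 89.1 circ [634.7  27.6] 109.8
[273.4, 287.9, 292.1, 333.2] [0.487 0.365 0.097]
```

Emit:
step_arm --plan '[[[1, 0, -0.46, -0.5, 0], [1, 0, -0.46, -1, 0], [1, 0, 0, -1, 0], [1, 0, 0, -1, 0], [1, 0, 0, -0.6, 0], [1, 0, 0, -0.37, 0], [1, 0, 0, 0, 0], [-1, 0, 0, 0, 0], [-1, 0, 0, 0, 0], [-1, 0, 0, 0, 0], [-1, 0, 0, 0, 0], [-1, 0, 0, 0, 0], [-1, 0, 0, 0, 0], [-1, 0, 0, 0, 0], [-1, 0, 0, 0, 0]]]'

```text
time_s: 14.45
ee_pos: [0.5989, 0.0159, 0.0528]
tool_rot: [[0.027, 1.0, 0.003], [1.0, -0.027, 0.0], [0.0, 0.003, -1.0]]
force: [0.1, 0.1, 6.0]
grip_width: 0.04
gripper_force: 60.5
```

Emit:
step_arm --plan '[[[-1, 0, 0, 0.4, 0], [-1, 0, 0, 0.8, 0], [-1, 0, 0, 1, 0], [-1, -0.2, 0.5, 0.6, 0], [-1, -0.4, 0.9, 0.2, -0.06], [-1, -0.45, 0.95, 0, -0.06], [-1, -0.45, 0.95, 0, -0.06], [-1, -0.45, 0.95, 0, -0.06], [-1, -0.45, 0.95, 0, -0.06], [-1, -0.45, 0.95, 0, -0.06], [-1, -0.45, 0.95, 0, -0.06], [-1, -0.4, 0.95, 0, -0.06], [-1, -0.2, 0.8, -0.4, 0], [-1, -0.05, 0.4, -0.8, 0], [-1, 0, 0, -0.8, 0], [-1, 0, 0, -0.5, 0], [-1, 0, 0, -0.3, 0], [-1, 0, 0, 0, 0], [-1, 0, 0, 0, 0]]]'

```text
time_s: 16.35
ee_pos: [0.4795, 0.2934, 0.058]
tool_rot: [[0.075, 0.997, 0.001], [0.997, -0.075, 0.0], [0.0, 0.001, -1.0]]
force: [0.1, 1.4, -0.2]
grip_width: 0.0399
gripper_force: 60.6
```

Emit:
step_arm --plan '[[[-1, 0, 0, -0.1, 0], [-1, 0, 0, -0.05, 0], [-1, 0, 0, 0, 0], [-1, 0, 0, -0.03, 0], [-1, 0, 0, 0, 0], [-1, 0, 0, 0, 0]]]'

```text
time_s: 16.95
ee_pos: [0.4793, 0.2935, 0.0527]
tool_rot: [[0.075, 0.997, 0.001], [0.997, -0.075, 0.001], [0.001, 0.001, -1.0]]
force: [-1.3, -1.2, 5.7]
grip_width: 0.0403
gripper_force: 61.5
```

Emit:
step_arm --plan '[[[1, 0, 0, 0, 0], [1, 0, 0, 0, 0], [1, 0, 0, 0, 0], [1, 0, 0, 0, 0], [1, 0, 0, 0.4, 0], [1, 0, 0, 1, 0], [1, 0, 0, 1, 0], [1, 0, -0.3, 0.8, 0], [1, 0.3, -0.95, 0.3, 0.05], [1, 0.4, -1, 0, 0.05], [1, 0.4, -1, 0, 0.05], [1, 0.4, -1, 0, 0.05], [1, 0.4, -1, 0, 0.05], [1, 0.4, -1, 0, 0.05], [1, 0.4, -1, 0, 0.05], [1, 0.4, -1, 0, 0.05], [1, 0.4, -1, 0, 0.05], [1, 0.4, -1, 0, 0.05], [1, 0, -0.9, 0, 0], [1, 0, 0, 0, 0]]]'

```text
time_s: 18.95
ee_pos: [0.5963, -0.0443, 0.1575]
tool_rot: [[0.029, 1.0, 0.001], [1.0, -0.029, -0.001], [-0.001, 0.001, -1.0]]
force: [0.4, -0.5, 0.6]
grip_width: 0.0854
gripper_force: 0.0
```

Emit:
step_arm --plan '[[[1, 0, 0.09, -0.6, 0], [1, 0, 0, -1, 0], [1, 0, 0, -1, 0], [1, 0, 0, -0.6, 0], [1, 0, 0, -0.3, 0], [1, 0, 0, 0, 0], [-1, 0, 0, 0, 0], [-1, 0, 0, 0, 0], [-1, 0, 0, 0, 0], [-1, 0, 0, 0, 0], [-1, 0, 0, 0, 0], [-1, 0, 0, 0, 0], [-1, 0, 0, 0, 0], [-1, 0, 0, 0, 0]]]'

```text
time_s: 20.35
ee_pos: [0.5973, -0.0385, 0.0533]
tool_rot: [[0.025, 1.0, 0.003], [1.0, -0.025, -0.0], [-0.0, 0.003, -1.0]]
force: [-0.7, -0.5, 5.9]
grip_width: 0.0403
gripper_force: 60.4
```

Emit:
step_arm --plan '[[[-1, 0, 0, 0.4, 0], [-1, 0, 0, 0.8, 0], [-1, 0, 0, 1, 0], [-1, -0.2, 0.4, 0.6, 0], [-1, -0.4, 0.9, 0.2, -0.06], [-1, -0.45, 0.95, 0, -0.06], [-1, -0.45, 0.95, 0, -0.06], [-1, -0.45, 0.95, 0, -0.06], [-1, -0.45, 0.95, 0, -0.06], [-1, -0.45, 0.95, 0, -0.06], [-1, -0.45, 0.95, 0, -0.06], [-1, -0.4, 0.9, 0, -0.06], [-1, -0.25, 0.75, -0.4, 0], [-1, -0.05, 0.3, -0.8, 0], [-1, 0, 0, -0.8, 0], [-1, 0, 0, -0.5, 0], [-1, 0, 0, -0.4, 0], [-1, 0, 0, 0, 0], [-1, 0, 0, 0, 0]]]'

```text
time_s: 22.25
ee_pos: [0.4764, 0.23, 0.0554]
tool_rot: [[0.073, 0.997, 0.001], [0.997, -0.073, 0.0], [0.0, 0.001, -1.0]]
force: [-0.3, 0.8, -1.8]
grip_width: 0.0399
gripper_force: 62.7
```

Emit:
step_arm --plan '[[[-1, 0, 0, -0.06, 0], [-1, 0, 0, 0, 0], [-1, 0, 0, -0.03, 0], [-1, 0, 0, 0, 0], [-1, 0, 0, 0, 0]]]'

```text
time_s: 22.75
ee_pos: [0.4767, 0.2303, 0.0532]
tool_rot: [[0.073, 0.997, 0.001], [0.997, -0.073, 0.001], [0.001, 0.001, -1.0]]
force: [-1.9, 0.2, 4.4]
grip_width: 0.0405
gripper_force: 63.3
```

Emit:
step_arm --plan '[[[1, 0, 0, 0, 0], [1, 0, 0, 0, 0], [1, 0, 0, 0, 0], [1, 0, 0, 0, 0], [1, 0, 0, 0.4, 0], [1, 0, 0, 1, 0], [1, 0, 0, 1, 0], [1, 0.3, -0.4, 1, 0], [1, 0.6, -0.95, 0.7, 0.05], [1, 0.6, -1, 0.3, 0.05], [1, 0.6, -1, 0.3, 0.05], [1, 0.6, -1, 0.3, 0.05], [1, 0.6, -1, 0.3, 0.05], [1, 0.6, -1, 0.3, 0.05], [1, 0.6, -1, 0.3, 0.05], [1, 0.6, -1, 0.3, 0.05], [1, 0.3, -0.65, 0.2, 0.05], [1, 0, 0, 0, 0], [1, 0, 0, 0, 0]]]'

```text
time_s: 24.65
ee_pos: [0.6379, -0.0402, 0.2445]
tool_rot: [[0.029, 1.0, 0.0], [1.0, -0.029, 0.0], [0.0, 0.0, -1.0]]
force: [0.3, 0.7, -0.7]
grip_width: 0.0855
gripper_force: 0.0
```

Run:
```python
from h import *
c,T,w=look(['case_mid','jar_mid','caddy'],[(.036,.05)]*3,name='w3')
c2=viewer.camera('side');save(c2,'s3')
```

```text
tcp [ 0.6379 -0.0402  0.2445] yaw y -1.66 t 24.65 w 0.08549551249211232
case_mid 0.87 [267.2, 58.9, 297.2, 189.1] 3611 mean [641.   14.1  44.1] rect [640.7   9.8] [139.7  28.6] 88.5 circ [641.2  10. ] 70.5
jar_mid 0.9 [307.2, 42.5, 344.2, 81.8] 1027 mean [686.6  74.8  45.8] rect [686.5  74.9] [33.5 33.7] 24.6 circ [687.1  74.8] 17.3
caddy 0.83 [184.9, 26.3, 358.9, 209.3] 1072 mean [708.9  19.7  43.8] rect [643.2  10.5] [188.  141.6] 88.9 circ [642.7  11.4] 115.3
```

View pics/w3.png

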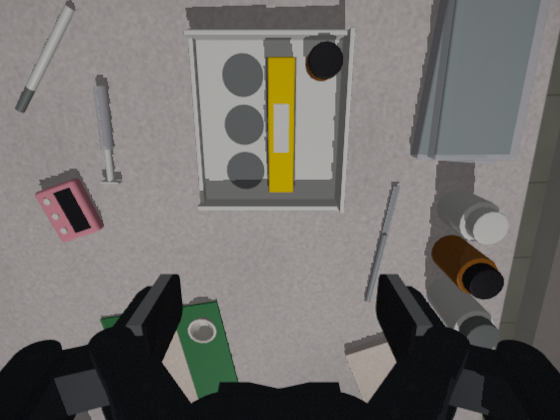

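View pics/s3.png

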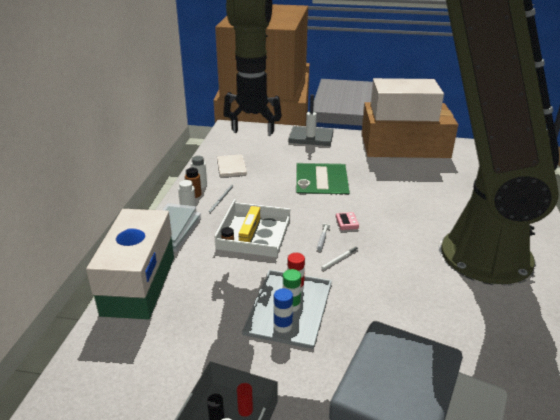

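Run:
```python
from h import *
s=ctrl.get_state();c=viewer.camera('wrist');w=world(c,wristT(c,s))
g=c['pixels'].astype(int).max(2)
m=((g<115)).astype(np.uint8); m[:40]=0;m[200:]=0;m[:,:205]=0;m[:,264:]=0
n,lab,st,ce=cv2.connectedComponentsWithStats(m)
for i in range(1,n):
    if st[i,4]>300:
        q=w[lab==i];R=cv2.minAreaRect((q[:,:2]*1000).astype(np.float32))
        print(st[i],np.round(np.nanmean(q,0)*1000,1),np.round(R[0],1),np.round(R[1],1))
print(g[125,244],g[125,215],g[170,246],g[190,215])
```

```text
[ 223   55   41   43 1363] [599.8  66.8   4.6] [599.1  63.8] [32.2 38.1]
[ 226  106   38   40 1195] [598.5  12.9   4.6] [598.2  10.8] [35.1 40.5]
[ 205  153   59   47 1983] [588.  -53.    4.5] [582.1 -47.7] [58.1 71.5]
89 167 90 103
```

Emit:
step_arm --plan '[[[1, 0.05, 0.5, -0.5, 0], [1, 0.05, 0.6, -1, 0], [1, 0, 0.55, -1, 0], [1, 0, 0, -1, 0], [1, 0, 0, -1, 0], [1, 0, 0, -1, 0], [1, 0, 0, -0.8, 0], [1, 0, 0, -0.6, 0], [1, 0, 0, -0.4, 0], [1, 0, 0, -0.3, 0], [1, 0, 0, 0, 0], [1, 0, 0, 0, 0]]]'

```text
time_s: 26.15
ee_pos: [0.6416, 0.0096, 0.0168]
tool_rot: [[0.028, 1.0, 0.001], [1.0, -0.028, 0.0], [0.0, 0.001, -1.0]]
force: [0.3, 1.1, -0.7]
grip_width: 0.0854
gripper_force: 0.0
```

Emit:
step_arm --plan '[[[1, 0, 0, -0.08, 0], [-1, 0, 0, 0, 0], [-1, 0, 0, 0, 0], [-1, 0, 0, 0, 0], [-1, 0, 0, 0, 0], [-1, 0, 0, 0, 0], [-1, 0, 0, 0, 0], [-1, 0, 0, 0, 0], [-1, 0, 0, 0, 0], [-1, 0, 0, 0, 0], [-1, 0, 0, 0, 0]]]'

```text
time_s: 27.25
ee_pos: [0.6416, 0.0095, 0.0142]
tool_rot: [[0.028, 1.0, 0.001], [1.0, -0.028, -0.0], [-0.0, 0.001, -1.0]]
force: [0.2, -0.0, 6.1]
grip_width: 0.0257
gripper_force: 59.3
```

Emit:
step_arm --plan '[[[-1, 0, 0, 0.3, 0], [-1, 0, 0, 0.7, 0], [-1, 0, 0, 1, 0], [-1, 0, 0, 1, 0], [-1, 0, 0, 1, 0], [-1, -0.3, -0.5, 0.8, 0], [-1, -0.45, -0.95, 0.4, 0.15], [-1, -0.45, -1, 0.3, 0.15], [-1, -0.45, -1, 0.3, 0.15], [-1, -0.45, -1, 0.3, 0.15], [-1, -0.45, -1, 0.3, 0.15], [-1, -0.45, -1, 0, 0.15], [-1, -0.45, -1, 0, 0.15], [-1, -0.45, -1, 0, 0.15], [-1, -0.45, -1, 0, 0.15], [-1, -0.45, -1, 0, 0.15], [-1, -0.45, -1, 0, 0.15], [-1, -0.3, -0.9, 0, 0.13], [-1, 0, 0, 0, 0], [-1, 0, 0, 0, 0]]]'

```text
time_s: 29.25
ee_pos: [0.4737, -0.3609, 0.2051]
tool_rot: [[-0.148, 0.989, -0.001], [0.989, 0.148, 0.001], [0.002, -0.001, -1.0]]
force: [-0.0, -0.6, -2.6]
grip_width: 0.0255
gripper_force: 59.4
```

Run:
```python
from h import *
c,T,w=look(['case_mid','mat','dish'],[(.05,.5),(-.01,.012),(.014,.03)],name='w4')
for n in ['wrist','scene']:
    if n=='scene': c=viewer.camera('scene');w=world(c)
    p=c['pixels'].astype(int);r=nets.cut_out(c,'mat')[0];b=[int(x) for x in r['bbox']]
    m=np.zeros(p.shape[:2],np.uint8);m[b[1]:b[3],b[0]:b[2]]=1
    m&=((p.min(2)>95)&(w[...,2]<.015)).astype(np.uint8)
    k,lab,st,ce=cv2.connectedComponentsWithStats(m)
    for i in np.argsort(-st[1:,4])[:4]+1:
        q=w[lab==i];R=cv2.minAreaRect((q[:,:2]*1000).astype(np.float32))
        print(n,st[i],np.round(np.nanmean(q,0)*1000,1),np.round(R[0],1),np.round(R[1],1),round(R[2],1))
```

```text
tcp [ 0.4737 -0.3609  0.2051] yaw y 8.5 t 29.25 w 0.025507775056639245
case_mid none
mat 0.71 [202.5, 53.9, 369.4, 241.4] 20021 mean [ 470.2 -318.1    4.2] rect [ 475.4 -337.2] [173.8 203.4] 8.2 circ [ 475.2 -336.1] 130.4
dish 0.7 [329.7, 60.2, 370.5, 102.8] 990 mean [ 526.8 -256.9   20.8] rect [ 525.6 -257.7] [38.4 37.9] 47.9 circ [ 525.7 -257.7] 19.5
wrist [ 267   79   37   40 1416] [ 467.2 -280.5    4.5] [ 467.5 -280.4] [36.9 38.6] 8.1
wrist [ 311   87   58  154 1257] [ 5.683e+02 -3.660e+02  3.000e-01] [ 537.9 -347.4] [ 67.9 172.1] 13.1
wrist [202  81  46 160 939] [ 396.9 -393.2    0.8] [ 414.1 -362.3] [ 53.8 177.4] 4.7
wrist [336  73  22  24 398] [ 526.2 -257.6   11.6] [ 525.8 -257.7] [20.8 21.5] 13.5
scene [ 155  265   57   67 1920] [ 594.2 -327.8   -1.6] [ 564.4 -322.9] [110.2 153.6] 45.6
scene [  89  229   64   65 1228] [ 369.8 -352.1   -1.8] [ 360.8 -351.8] [ 61.9 194.4] 8.6
scene [ 121  249   60   60 1056] [ 476.8 -338.4    2.7] [ 476.7 -334.8] [ 39.  151.9] 7.9
scene [  89  295   54   37 1022] [ 479.5 -455.    -1.6] [ 485.9 -463. ] [147.7  55.8] 8.3
```

View pics/w4.png

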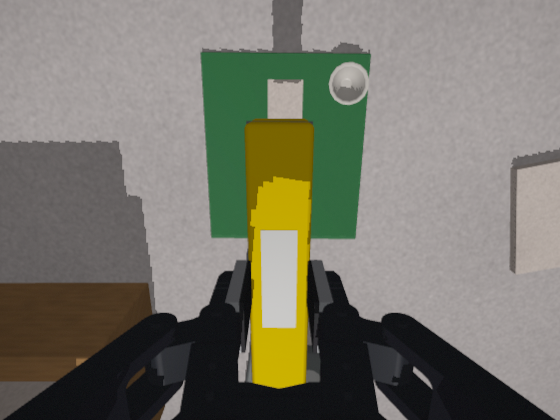

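Run:
```python
from h import *
s=ctrl.get_state();c=viewer.camera('wrist');w=world(c,wristT(c,s));p=c['pixels'].astype(int)
m=np.zeros(p.shape[:2],bool);m[100:400,230:330]=1
z=w[...,2];m&=(z>.222)&(z<.245);q=w[m]
print(np.round(np.nanpercentile(q[:,2],[5,50,95]),4))
yel=m&(p[...,0]>p[...,2]+60)
for k in (m,yel):
    q=w[k];R=cv2.minAreaRect((q[:,:2]*1000).astype(np.float32));print(k.sum(),np.round(R[0],1),np.round(R[1],1),round(R[2],1),np.round(s['ee_pos'],4))
```

```text
[0.2345 0.2358 0.237 ]
16647 [ 474.4 -354.8] [ 44.1 133.2] 15.8 [ 0.4748 -0.3602  0.2058]
12570 [ 474.1 -355.7] [ 28.  132.7] 8.7 [ 0.4748 -0.3602  0.2058]
```

Emit:
step_arm --plan '[[[-1, 0.02, 0.4, -0.4, 0], [-1, 0.01, 0.37, -0.9, 0], [-1, 0, 0, -1, 0], [-1, 0, 0, -1, 0], [-1, 0, 0, -1, 0], [-1, 0, 0, -0.8, 0], [-1, 0, 0, -0.5, 0], [-1, 0, 0, -0.3, 0], [-1, 0, 0, -0.2, 0], [-1, 0, 0, -0.1, 0], [-1, 0, 0, 0, 0], [-1, 0, 0, 0, 0]]]'

```text
time_s: 30.85
ee_pos: [0.476, -0.3383, 0.0205]
tool_rot: [[-0.149, 0.989, 0.001], [0.989, 0.149, -0.001], [-0.001, 0.001, -1.0]]
force: [-0.2, 1.0, -2.9]
grip_width: 0.0256
gripper_force: 59.4
```

Emit:
step_arm --plan '[[[-1, 0, 0.04, -0.08, 0], [-1, 0, 0, -0.07, 0], [-1, 0, 0, 0, 0], [-1, 0, 0, -0.04, 0], [-1, 0, 0, 0, 0], [-1, 0, 0, 0, 0]]]'

```text
time_s: 31.45
ee_pos: [0.4755, -0.3367, 0.0142]
tool_rot: [[-0.149, 0.989, 0.0], [0.989, 0.149, -0.0], [-0.0, 0.0, -1.0]]
force: [-0.1, 0.9, 0.7]
grip_width: 0.0255
gripper_force: 59.8
```

Emit:
step_arm --plan '[[[-1, 0, 0, -0.02, 0], [-1, 0, 0, 0, 0], [1, 0, 0, 0, 0], [1, 0, 0, 0, 0], [1, 0, 0, 0, 0], [1, 0, 0, 0, 0], [1, 0, 0, 0, 0], [1, 0, 0, 0.4, 0], [1, 0, 0, 0.8, 0], [1, 0, 0, 1, 0], [1, 0, -0.3, 1, 0], [1, 0, -0.3, 1, 0], [1, 0, -0.3, 1, 0], [1, 0, 0, 0.9, 0], [1, 0, 0, 0, 0], [1, 0, 0, 0, 0]]]'

```text
time_s: 33.05
ee_pos: [0.4758, -0.364, 0.1977]
tool_rot: [[-0.149, 0.989, 0.002], [0.989, 0.149, -0.001], [-0.001, 0.001, -1.0]]
force: [-0.4, -0.6, -0.4]
grip_width: 0.0854
gripper_force: 0.0
```

Run:
```python
from h import *
c,T,w=look(['case_mid','mat','dish'],[(.038,.05),(-.01,.012),(.014,.03)],name='w5')
p=c['pixels'].astype(int);b=[int(x) for x in nets.cut_out(c,'mat')[0]['bbox']]
m=np.zeros(p.shape[:2],bool);m[b[1]:b[3],b[0]:b[2]]=1
m&=(w[...,2]<.012)&(p.min(2)>60)
```

```text
tcp [ 0.4758 -0.364   0.1977] yaw y 8.59 t 33.05 w 0.0854268388216011
case_mid 0.81 [267.8, 81.9, 299.1, 227.3] 4345 mean [ 474.6 -331.1   44.1] rect [ 474.9 -336. ] [ 29.2 139.5] 8.6 circ [ 475.3 -335.9] 70.7
mat 0.91 [198.0, 49.3, 369.0, 240.6] 24386 mean [ 469.9 -330.     4.2] rect [ 474.9 -336.2] [170.3 200.2] 8.3 circ [ 474.6 -336.3] 128.6
dish 0.59 [328.9, 57.3, 373.3, 100.7] 1060 mean [ 526.8 -256.8   20.9] rect [ 525.6 -257.7] [37.9 38. ] 67.8 circ [ 525.7 -257.6] 19.3
```

View pics/w5.png

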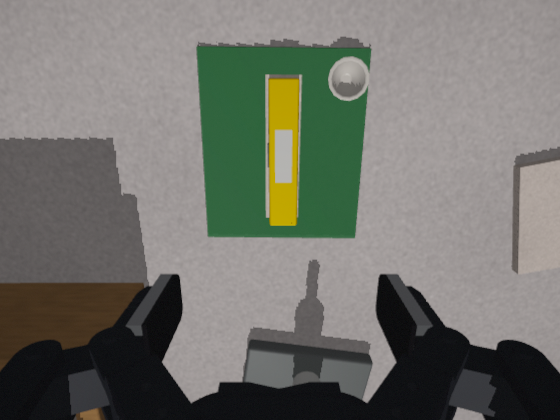

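Emit:
step_arm --plan '[[[1, 0, 0.7, 0, 0], [1, 0, 1, 0, -0.12], [1, 0, 1, 0, -0.12], [1, 0, 1, 0, -0.12], [1, 0, 1, 0, -0.12], [1, 0, 1, 0, -0.12], [1, 0, 1, 0, -0.12], [1, 0, 1, 0, -0.12], [1, 0, 1, 0, -0.12], [1, 0, 1, 0, -0.12], [1, 0, 1, 0, -0.12], [1, 0, 1, 0, -0.12], [1, 0, 1, 0, -0.12], [1, 0, 1, 0, -0.12], [1, 0, 1, 0, -0.12], [1, 0, 1, 0, -0.12], [1, 0, 1, 0, -0.12], [1, 0, 1, 0, -0.12], [1, 0, 1, 0, -0.12], [1, 0, 0.7, 0, -0.1]]]'

```text
time_s: 35.3
ee_pos: [0.4748, 0.22, 0.1956]
tool_rot: [[0.075, 0.997, -0.001], [0.997, -0.075, -0.0], [-0.0, -0.001, -1.0]]
force: [1.3, -0.1, 0.7]
grip_width: 0.085
gripper_force: 0.0
```

Run:
```python
from h import *
c,T,w=look(['red_bottle_mid','green_bottle_mid','blue_bottle_mid'],[(.09,.108)]*3)
```

```text
tcp [0.4748 0.22   0.1956] yaw y -4.31 t 35.3 w 0.08495864379144058
red_bottle_mid 0.65 [256.7, 153.5, 309.5, 219.9] 1992 mean [478.8 228.2  98.9] rect [478.9 226.9] [40.6 40. ] 84.4 circ [478.8 226.8] 20.9
green_bottle_mid 0.69 [250.7, 84.3, 304.4, 143.9] 2363 mean [478.9 290.4  99.2] rect [478.7 290.2] [40.1 40. ] 8.9 circ [478.8 290. ] 20.6
blue_bottle_mid 0.8 [250.7, 1.7, 311.1, 56.6] 2236 mean [486.4 351.7  98.9] rect [486.4 350.4] [27.1 40.3] 86.1 circ [486.6 357.1] 20.8
```

Emit:
step_arm --plan '[[[1, 0.05, 0.13, -0.5, 0], [1, 0.05, 0.1, -1, 0], [1, 0, 0, -1, 0], [1, 0, 0, -1, 0], [1, 0, 0, -0.7, 0], [1, 0, 0, -0.4, 0], [1, 0, 0, -0.12, 0], [1, 0, 0, 0, 0], [-1, 0, 0, 0, 0], [-1, 0, 0, 0, 0], [-1, 0, 0, 0, 0], [-1, 0, 0, 0, 0], [-1, 0, 0, 0, 0], [-1, 0, 0, 0, 0], [-1, 0, 0, 0, 0], [-1, 0, 0, 0, 0]]]'

```text
time_s: 37.1
ee_pos: [0.4794, 0.2257, 0.056]
tool_rot: [[0.076, 0.997, 0.002], [0.997, -0.076, 0.001], [0.001, 0.002, -1.0]]
force: [-0.7, -0.9, 5.4]
grip_width: 0.04
gripper_force: 60.3
```

Emit:
step_arm --plan '[[[-1, 0, 0, 0.4, 0], [-1, 0, 0, 0.8, 0], [-1, 0, 0, 1, 0], [-1, 0.2, -0.4, 0.6, 0], [-1, 0.4, -0.9, 0.2, 0.06], [-1, 0.45, -0.95, 0, 0.06], [-1, 0.45, -0.95, 0, 0.06], [-1, 0.45, -0.95, 0, 0.06], [-1, 0.45, -0.95, 0, 0.06], [-1, 0.45, -0.95, 0, 0.06], [-1, 0.45, -0.95, 0, 0.06], [-1, 0.4, -0.95, 0, 0.06], [-1, 0.2, -0.75, 0, 0], [-1, 0.03, -0.24, -0.4, 0], [-1, 0, 0, -0.7, 0], [-1, 0, 0, -0.6, 0], [-1, 0, 0, -0.4, 0], [-1, 0, 0, 0, 0], [-1, 0, 0, 0, 0]]]'

```text
time_s: 39.0
ee_pos: [0.5962, -0.0425, 0.082]
tool_rot: [[0.027, 1.0, -0.0], [1.0, -0.027, 0.0], [0.0, -0.0, -1.0]]
force: [0.6, 0.4, -0.9]
grip_width: 0.0402
gripper_force: 60.7
```

Run:
```python
from h import *
c,T,w=look(['red_bottle_mid'],[(.11,.135)])
```

```text
tcp [ 0.5962 -0.0425  0.082 ] yaw y -1.57 t 39.0 w 0.040177723727921034
red_bottle_mid 0.67 [228.6, 194.5, 325.5, 336.9] 7408 mean [596.1 -37.3 123.9] rect [596.4 -40.7] [40.4 41.2] 22.0 circ [595.8 -40.9] 21.1
```

Emit:
step_arm --plan '[[[-1, 0.03, -0.01, -0.3, 0], [-1, 0, 0, -0.3, 0], [-1, 0, 0, -0.17, 0], [-1, 0, 0, -0.07, 0], [-1, 0, 0, 0, 0], [-1, 0, 0, -0.02, 0], [-1, 0, 0, 0, 0], [-1, 0, 0, 0, 0]]]'

```text
time_s: 39.9
ee_pos: [0.5972, -0.0433, 0.0561]
tool_rot: [[0.028, 1.0, 0.0], [1.0, -0.028, -0.0], [-0.0, 0.0, -1.0]]
force: [-0.6, -0.8, 1.1]
grip_width: 0.0402
gripper_force: 61.1
```

Emit:
step_arm --plan '[[[-1, 0, 0, -0.02, 0], [1, 0, 0, 0, 0], [1, 0, 0, 0, 0], [1, 0, 0, 0, 0], [1, 0, 0, 0, 0], [1, 0, 0, 0.4, 0], [1, 0, 0, 1, 0], [1, 0, 0, 1, 0], [1, -0.1, 0.4, 0.8, 0], [1, -0.4, 0.95, 0.3, -0.05], [1, -0.4, 1, 0, -0.05], [1, -0.4, 1, 0, -0.05], [1, -0.4, 1, 0, -0.05], [1, -0.4, 1, 0, -0.05], [1, -0.4, 1, 0, -0.05], [1, -0.4, 1, 0, -0.05], [1, -0.4, 1, 0, -0.05], [1, -0.4, 1, 0, -0.05], [1, -0.25, 0.95, 0, -0.05], [1, 0, 0.8, 0, 0]]]'

```text
time_s: 41.9
ee_pos: [0.4778, 0.2913, 0.1616]
tool_rot: [[0.077, 0.997, 0.001], [0.997, -0.077, 0.001], [0.001, 0.0, -1.0]]
force: [1.5, -0.4, 0.1]
grip_width: 0.0851
gripper_force: 0.0
```

Emit:
step_arm --plan '[[[1, 0, 0, 0, 0]]]'

```text
time_s: 42.0
ee_pos: [0.4788, 0.2926, 0.1614]
tool_rot: [[0.075, 0.997, 0.001], [0.997, -0.075, 0.002], [0.002, 0.001, -1.0]]
force: [-0.4, 0.1, 0.4]
grip_width: 0.0854
gripper_force: 0.0
```

Emit:
step_arm --plan '[[[1, 0, -0.07, -0.6, 0], [1, 0, 0, -1, 0], [1, 0, 0, -1, 0], [1, 0, 0, -0.6, 0], [1, 0, 0, -0.3, 0], [1, 0, 0, -0.1, 0], [1, 0, 0, 0, 0], [-1, 0, 0, 0, 0], [-1, 0, 0, 0, 0], [-1, 0, 0, 0, 0], [-1, 0, 0, 0, 0], [-1, 0, 0, 0, 0], [-1, 0, 0, 0, 0], [-1, 0, 0, 0, 0], [-1, 0, 0, 0, 0]]]'

```text
time_s: 43.5
ee_pos: [0.4795, 0.2883, 0.0535]
tool_rot: [[0.078, 0.997, 0.002], [0.997, -0.078, 0.001], [0.001, 0.002, -1.0]]
force: [-0.1, -0.3, 6.6]
grip_width: 0.04
gripper_force: 60.8
```

Emit:
step_arm --plan '[[[-1, 0, 0, 0.4, 0], [-1, 0, 0, 0.8, 0], [-1, 0, 0, 1, 0], [-1, 0.2, -0.5, 0.6, 0], [-1, 0.4, -0.95, 0.2, 0.06], [-1, 0.45, -0.95, 0, 0.06], [-1, 0.45, -0.95, 0, 0.06], [-1, 0.45, -0.95, 0, 0.06], [-1, 0.45, -0.95, 0, 0.06], [-1, 0.45, -0.95, 0, 0.06], [-1, 0.45, -0.95, 0, 0.06], [-1, 0.4, -0.95, 0, 0.06], [-1, 0.2, -0.8, 0, 0.03], [-1, 0.05, -0.34, -0.4, 0], [-1, 0, 0, -0.7, 0], [-1, 0, 0, -0.6, 0], [-1, 0, 0, -0.4, 0], [-1, 0, 0, 0, 0], [-1, 0, 0, 0, 0]]]'

```text
time_s: 45.4
ee_pos: [0.597, 0.0109, 0.0795]
tool_rot: [[0.026, 1.0, -0.0], [1.0, -0.026, 0.0], [0.0, -0.0, -1.0]]
force: [0.1, 0.3, -1.2]
grip_width: 0.0401
gripper_force: 60.6
```

Run:
```python
from h import *
c,T,w=look(['green_bottle_mid'],[(.11,.135)])
```

```text
tcp [0.597  0.0109 0.0795] yaw y -1.51 t 45.4 w 0.04005620648307866
green_bottle_mid 0.73 [230.8, 191.3, 327.0, 338.0] 7685 mean [596.9  17.1 123.9] rect [596.9  13.7] [41.5 40.2] 89.3 circ [595.4  12.9] 22.4
```

Emit:
step_arm --plan '[[[-1, 0.05, -0.01, -0.3, 0], [-1, 0, 0, -0.3, 0], [-1, 0, 0, -0.17, 0], [-1, 0, 0, -0.08, 0], [-1, 0, 0, 0, 0], [-1, 0, 0, -0.02, 0], [-1, 0, 0, 0, 0], [-1, 0, 0, 0, 0]]]'

```text
time_s: 46.3
ee_pos: [0.5986, 0.0101, 0.0536]
tool_rot: [[0.027, 1.0, -0.0], [1.0, -0.027, -0.0], [-0.0, -0.0, -1.0]]
force: [-2.8, -0.2, 4.9]
grip_width: 0.0401
gripper_force: 61.0
```

Emit:
step_arm --plan '[[[1, 0, 0, 0, 0], [1, 0, 0, 0, 0], [1, 0, 0, 0, 0], [1, 0, 0, 0, 0], [1, 0, 0, 0.4, 0], [1, 0, 0, 1, 0], [1, 0, 0, 1, 0], [1, -0.1, 0.5, 0.8, 0], [1, -0.35, 1, 0.3, -0.05], [1, -0.4, 1, 0, -0.05], [1, -0.4, 1, 0, -0.05], [1, -0.4, 1, 0, -0.05], [1, -0.4, 1, 0, -0.05], [1, -0.4, 1, 0, -0.05], [1, -0.4, 1, 0, -0.05], [1, -0.4, 1, 0, -0.05], [1, -0.3, 1, 0, -0.05], [1, -0.15, 1, 0, -0.05], [1, -0.05, 1, 0, -0.03], [1, 0, 0, 0, 0]]]'

```text
time_s: 48.3
ee_pos: [0.486, 0.3587, 0.1592]
tool_rot: [[0.076, 0.997, 0.001], [0.997, -0.076, 0.002], [0.002, 0.001, -1.0]]
force: [-0.1, -0.8, -0.2]
grip_width: 0.0854
gripper_force: 0.0
```

Run:
```python
from h import *
c,T,w=look(['blue_bottle_mid'],[(.09,.108)])
```

```text
tcp [0.486  0.3587 0.1592] yaw y -4.38 t 48.3 w 0.08535358149010797
blue_bottle_mid 0.64 [252.0, 167.9, 308.1, 245.5] 2557 mean [487.2 359.7  98.9] rect [487.3 358.3] [40.4 40.8] 39.5 circ [487.1 358. ] 20.8
```

Emit:
step_arm --plan '[[[1, 0.03, 0, -0.6, 0], [1, 0, 0, -1, 0], [1, 0, 0, -1, 0], [1, 0, 0, -0.6, 0], [1, 0, 0, -0.3, 0], [1, 0, 0, -0.05, 0], [1, 0, 0, 0, 0], [-1, 0, 0, 0, 0], [-1, 0, 0, 0, 0], [-1, 0, 0, 0, 0], [-1, 0, 0, 0, 0], [-1, 0, 0, 0, 0], [-1, 0, 0, 0, 0], [-1, 0, 0, 0, 0], [-1, 0, 0, 0, 0]]]'

```text
time_s: 49.9
ee_pos: [0.4877, 0.3557, 0.053]
tool_rot: [[0.08, 0.997, 0.001], [0.997, -0.08, 0.001], [0.001, 0.001, -1.0]]
force: [-0.6, 0.2, 5.2]
grip_width: 0.0399
gripper_force: 60.4
```

Emit:
step_arm --plan '[[[-1, 0, 0, 0.4, 0], [-1, 0, 0, 0.8, 0], [-1, 0, 0, 1, 0], [-1, 0.2, -0.5, 0.6, 0], [-1, 0.35, -1, 0.2, 0.06], [-1, 0.42, -1, 0, 0.06], [-1, 0.42, -1, 0, 0.06], [-1, 0.42, -1, 0, 0.06], [-1, 0.42, -1, 0, 0.06], [-1, 0.42, -1, 0, 0.06], [-1, 0.42, -1, 0, 0.06], [-1, 0.4, -1, 0, 0.06], [-1, 0.2, -0.8, 0, 0.04], [-1, 0.08, -0.42, 0, 0], [-1, 0, 0, -0.9, 0], [-1, 0, 0, -0.8, 0], [-1, 0, 0, -0.4, 0], [-1, 0, 0, 0, 0], [-1, 0, 0, 0, 0]]]'

```text
time_s: 51.8
ee_pos: [0.5998, 0.064, 0.0795]
tool_rot: [[0.027, 1.0, 0.0], [1.0, -0.027, 0.0], [0.0, 0.0, -1.0]]
force: [0.3, 0.6, -1.0]
grip_width: 0.0404
gripper_force: 60.8
```

Run:
```python
from h import *
c,T,w=look(['blue_bottle_mid'],[(.11,.135)])
```

```text
tcp [0.5998 0.064  0.0795] yaw y -1.57 t 51.8 w 0.04040818278302317
blue_bottle_mid 0.65 [228.1, 192.8, 328.2, 339.8] 7801 mean [599.7  70.4 124.5] rect [599.6  67.1] [41.  40.4] 88.2 circ [598.2  66. ] 22.5
```

Emit:
step_arm --plan '[[[-1, 0, -0.01, -0.3, 0], [-1, 0, 0, -0.3, 0], [-1, 0, 0, -0.17, 0], [-1, 0, 0, -0.08, 0], [-1, 0, 0, 0, 0], [-1, 0, 0, -0.03, 0], [-1, 0, 0, 0, 0], [-1, 0, 0, 0, 0]]]'

```text
time_s: 52.7
ee_pos: [0.5995, 0.0632, 0.053]
tool_rot: [[0.028, 1.0, -0.0], [1.0, -0.028, 0.0], [0.0, -0.0, -1.0]]
force: [-2.8, 0.7, 5.3]
grip_width: 0.0402
gripper_force: 61.4
```

Release, rise and back off to inspect.

Emit:
step_arm --plan '[[[1, 0, 0, 0, 0], [1, 0, 0, 0, 0], [1, 0, 0, 0, 0], [1, 0, 0, 0, 0], [1, 0, 0, 0.4, 0], [1, 0, 0, 1, 0], [1, 0, 0, 1, 0], [1, 0, 0, 1, 0], [1, 0, 0, 1, 0], [1, 0, -0.5, 1, 0], [1, 0, -0.7, 1, 0], [1, 0, -0.7, 0.8, 0], [1, 0, -0.5, 0, 0], [1, 0, 0, 0, 0], [1, 0, 0, 0, 0]]]'

```text
time_s: 54.2
ee_pos: [0.5991, -0.0087, 0.2677]
tool_rot: [[0.029, 1.0, -0.001], [1.0, -0.029, 0.001], [0.0, -0.001, -1.0]]
force: [-0.6, 0.5, -0.9]
grip_width: 0.0853
gripper_force: 0.0
```

Run:
```python
from h import *
c,T,w=look(['blue_bottle_mid','red_bottle_mid','green_bottle_mid','jar_mid'],[(.09,.108)]*3+[(.036,.05)],name='w6')
c=viewer.camera('scene');save(c,'sc6')
```

```text
tcp [ 0.5991 -0.0087  0.2677] yaw y -1.64 t 54.2 w 0.08528196767350431
blue_bottle_mid 0.58 [255.9, 85.6, 300.1, 126.6] 1507 mean [598.6  65.9  99.2] rect [599.   65.5] [40.1 40.2] 88.6 circ [598.5  65.2] 20.7
red_bottle_mid 0.59 [255.4, 181.3, 297.4, 232.6] 1199 mean [597.1 -40.5  98.9] rect [597.1 -41.5] [40.  40.2] 87.6 circ [597.1 -42.1] 20.8
green_bottle_mid 0.67 [258.9, 132.9, 302.3, 182.3] 1344 mean [598.2  13.   99.1] rect [598.2  12.2] [40.8 41. ] 36.0 circ [598.1  12.1] 20.9
jar_mid 0.8 [336.5, 76.6, 373.3, 110.3] 863 mean [686.3  75.3  45.7] rect [686.6  75.3] [33.6 34. ] 2.2 circ [687.1  75.2] 17.5
```

View pics/sc6.png

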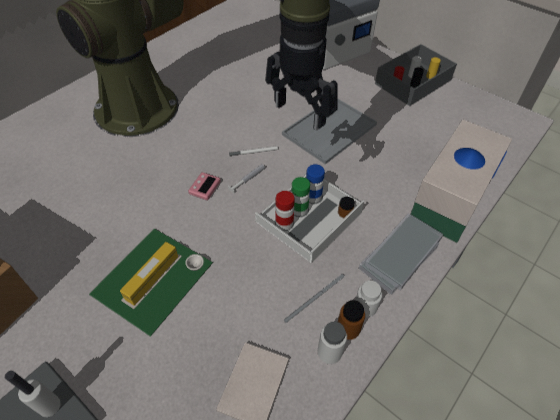

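All three bottles are back upright within about 1 mm of where they started: red at (285,207), green at (301,193) and blue at (316,180). The case lies on the strip at (150,270), and the jar and dish have not moved.

```bash
python3 -c "
from station import job
print(job.job_done())"
```

```text
the job is handed in; nothing more can be done
None
```

The job is done and handed in at about 54 s: the yellow case is on the mat within about 1 mm of the strip's centre and in line with it, and all three bottles are back upright within about 1 mm of where they started, with the jar and dish not moved.

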